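# Rock a locked heating block out of its dry-bath base

### The job

The tall stepped metal heating block is locked into the small dry-bath base by two stiff sliding keepers, left and right, whose noses reach over its shoulders. Grip the block by its upright neck and rock it right over to one side and then to the other, so that the neck pushes both keepers well back (never touch the keepers with the gripper), then lift it straight out. Finish while still holding it, upright and still above its base, with its foot just higher than the keepers, no more than 5 cm above them; leave the other objects where they are.

Things in the scene. Friction and masses are not known exactly. Their poses are not given: they have to be found in the camera images.
- dock: fixed dry-bath base: white housing 100 x 124 mm (x, y), dark top plate 33 mm high; origin at the centre of its underside on the worktop; z up, x to its back, y to its left; yaw varies +-0.3 rad. Grey guides up to 63 mm high stand at y = +-33 to +-60 mm, the steel keepers between them. Small display and three buttons in front (-x)
- dock_well (a point): centre of the floor of the base's well, 25 mm above the base's origin, axes as the base's. The well is 44 x 28 mm (x, y) and 8 mm deep; the block's foot stands in it with 2 mm play all round
- block_grip (a point): where to grip the loose aluminium block (0.2 to 0.4 kg): middle of its neck, 108 mm above its underside, 17 mm below its top. Axes as the base's. Neck 26 x 30 mm (x, y), from 45 to 125 mm above the underside; two dark tube wells in the top
- block_foot (a point): centre of the block's underside, z along the neck. Foot 40 x 24 mm (x, y), 12 mm high; body above it 40 x 44 mm up to 45 mm, its top forming 7 mm shoulders left and right of the neck. The block rocks left and right over the lower left or right edge of the foot; a lean of 0.17 to 0.2 rad pushes that side's keeper back to its stop
- keeper_left_tip (a point): tip of the left (+y) keeper's nose, mid-height: the nose is 18 mm wide (x), 7 mm thick, underside 76 mm and top 83 mm above the base's origin. At the start it lies 16 mm from the base's middle: 1 mm off the neck, 6 mm over the shoulder, so that the upright block can rise only 6 mm
- keeper_right_tip (a point): the same of the right (-y) keeper, its mirror image
- keeper_left (a joint): how far (m) the left keeper has been pushed outwards (along the base's +y): 0 to 0.001 at the start, stop at 0.008. It slides against about 12 N of friction, has no spring and stays where it is left. From 0.006 on it lets the centred, upright block pass
- keeper_right (a joint): the same for the right keeper (pushed outwards along the base's -y)
- cup: bystander: lidded sample cup, 56 mm wide and 58 mm tall, origin at the centre of its underside
- kitchen_timer: bystander: flat timer, 62 x 62 x 17 mm, origin at the centre of its underside
- dropper: bystander: small dropper bottle, 27 mm wide and 74 mm tall, origin at the centre of its underside
Not all that is in view belongs to the job. Of the things that look like the part that bears block_grip, the largest one is meant.

How it is judged (in metres and radians):
On the way, in this order (a step that is already met when the one before it is completed fails the run):
1. the block is leant over and has pushed one keeper back by 5 mm or more, the other not yet (angle between block_foot's own z axis and vertical above 0.08 rad and ((value of joint keeper_left above 0.005 m and value of joint keeper_right below 0.003 m) or (value of joint keeper_right above 0.005 m and value of joint keeper_left below 0.003 m))), for 0.1 s.
2. leant to the other side, the block has pushed the other keeper back too, 5 mm or more (angle between block_foot's own z axis and vertical above 0.08 rad and value of joint each of keeper_left, keeper_right above 0.005 m), for 0.1 s.
At the end, for the whole second after the job is handed in: The block is held in the fingers (over 2 N), upright within 0.12 rad, at rest, its foot 84 to 135 mm above the base's underside (keeper tops: 83 mm) and within 25 mm of over the base's middle, touching neither base nor keepers; both keepers are pushed back by 5 mm or more (value of joint each of keeper_left, keeper_right above 0.005 m and z of block_foot in the frame of dock between 0.084 and 0.135 m and horizontal distance between block_foot and dock below 0.025 m and angle between block_foot's own z axis and vertical below 0.12 rad and linear speed of block below 0.02 m/s and contact force between the fingers and block above 2 N and contact force between block and dock below 0.2 N); the arm keeps its last pose, push and grip.
It fails at once if the gripper touches a keeper (contact force between the fingers and keeper_left above 1 N or contact force between the fingers and keeper_right above 1 N).
It fails at once if a bystander is moved by more than 20 mm (distance of any of cup, kitchen_timer, dropper from where it was at the start of the episode above 0.02 m).
It also fails if it takes over 46 s, if anything falls off the work surface, if the arm or the gripper's body presses on something with over 40 N, if the wrist force passes 120 N, or if a joint passes its speed limit or range.

### The arm

A 7-joint arm with a two-finger parallel gripper is mounted at the origin on a cart in front of the work surface, level with it; the furniture and walls round the work are solid. World frame = base frame: x ahead of the robot, y to its left, z up, the work surface at z = 0. Lengths are in mm, angles in rad, forces in N, time in s.
With the tool pointing down it reaches from about 425 to 1025 mm from the base axis. Payload 9.4 kg.
Tool frame: the origin (TCP) lies midway between the tips of the shut fingers; the grasp point (between the pads) lies 19 mm behind it (manip.pinch_z is the distance from the TCP to the grasp point, in mm); z points along the fingers, y is the direction in which the jaws open and shut (so a half turn about z gives the same grasp; the last joint's range is limited). The gripper opens to 93 mm and grips with 3 to 60 N. Pads are 15 mm wide; open, the fingers measure 128 mm over their backs; the gripper's body (75 mm by 188 mm) begins 65 mm behind the grasp point.
Start: joints at [-1.249, 0.599, -0.003, 1.599, 0.002, 0.943, -0.08], TCP at [281.531, 668.105, 218.618] pointing down, gripper open.
Joint ranges: [-2.57, 2.57], [-0.35, 1.97], [-1.29, 1.29], [0.11, 2.56], [-1.05, 4.19], [0.11, 1.86], [-2.63, 2.63]. Speed limits (rad/s): [2.22, 2.22, 3.01, 3.01, 3.14, 3.14, 3.14].

### API

Orientations are given as a 3x3 rotation matrix whose columns are the frame's x, y, z axes.
In Python, from rig import manip gives the robot as it stands. The module is installed in compiled form; this text tells all that it offers.
- The arm moves only by the tool carry_out, never from a script. Its argument "targets" is text: rows parted by semicolons, each of 7 numbers parted by spaces: the shift along the tool's x, y, z in mm, then the turn, a rotation vector about the tool's x, y, z in degrees, then the opening, from 0 (shut) to 1 (fully open). In form: dx dy dz rx ry rz jaw; .... A call has exactly 10 rows; each row shifts and turns the pose as measured when the row begins, along the tool's axes as they then stand; what a row does not reach is not made up. A row lasts 1/12 s, in which the tool goes at most 41.7 mm and 7.16 degrees, less where a joint would pass 70% of its speed; a pose out of reach is approached as far as the arm can. A call with a gripper value outside its range is refused whole. The fingers move at their own pace and stop on an object; "force" is the grip in N (left out, the last holds). Time passes only in rows, so rows that do not move let the fingers close, or fill a call up. It gives the time, the measured TCP pose, the force and the opening at its end, in the units of the state.
- manip.get_state(): the state, without advancing time (a new reading comes with each control period).
- manip.camera(name): name is "side" or "top"; returns (picture, depth): 480x640x3 uint8, red, green, blue; 480x640 float32, mm along the optical axis (not along the pixel's ray), 0 where there is no reading.
- manip.calibration(name): a dict with "intrinsics" (3x3 intrinsics, pixels), "distortion" ([k1, k2, p1, p2, k3] as OpenCV has them; the pictures are not rectified), "view" (4x4, takes a point from world to camera coordinates). Camera axes: x right, y down, z forward; pixel columns grow to the right and rows downward; lengths in mm; the calibration is good to about 2 mm. A picture is of the moment at which its call begins. calibration takes no time and is no camera call.
- manip.job_done(): hands the job in, once; it reports no verdict.
Trained networks look in the newest picture that a camera, given by its name, has taken for a name from the list of things; names that differ only in an ending like _2 or _b are one class to them, and where a whole thing is asked for, a point or a joint stands for the part that bears it (a point fixed in the world has none). Each returns a list of dicts, best first, with "score" (0 to 1); they miss things now and then, are a little off and sometimes report something else, mostly with a low value. They report only what shows in the picture. A call takes as long as a camera call. They do not tell look-alikes from the thing itself.
- manip.search_frame(camera, name): "position" ([x, y, z] in mm, in the coordinates of the camera as it stood for that picture, good to about 4 mm: the middle of the surface that is visible of it).
- manip.trace(camera, name): "region" (480x640 bool, what is visible of it).
- manip.tip_of(camera, name): "position" ([x, y, z] in mm, in the coordinates of the camera as it stood for that picture, good to about 4 mm: a listed point, or the origin of a listed thing).
The state is a dict: "time": time; "q": joint angles; "dq": joint speeds; "effort": joint torques, N m; "tcp_pos": TCP position; "orientation": TCP orientation; "contact_force": force on the tool from outside, world axes, zero at the start; "torque": the same for the moment, N m; "gripper_width": opening from 0.0 (shut) to 1.0 (fully open).
Only numpy, scipy, OpenCV 4.12 (cv2) and the standard library are available. Lean on these libraries where they do the work, as an engineer would, in place of code of your own. Each camera call takes 0.05 s, during which the arm holds its last target.

## Working session

There is one attempt and no reset: what is moved stays moved. The work goes in short steps, Python scripts to look and compute and a tool call to move; the robot and the scene stay as the last step left them, time stands still between calls to the robot, and variables do not carry over. Pictures are saved under pics/ and viewed, and the job is handed in when it is done.

Besides the shell and the picture viewer there is one more tool, called after "Call:" as a command line: name --argument value ..., lists and objects as JSON in quotes. carry_out: Moves the arm, as the interface text tells. Its arguments: {"type":"object","properties":{"targets":{"type":"string"},"force":{"type":"number"}},"required":["targets"]}

```bash
mkdir -p pics; ls; cat > h.py <<'E'
import numpy as np, cv2
from rig import manip
def shot(n,f):
    p,d=manip.camera(n); cv2.imwrite('pics/'+f,p[:,:,::-1]); return p,d
def world(n,pc):
    V=np.array(manip.calibration(n)['view']); return (np.linalg.inv(V)@np.append(pc,1))[:3]
def cam(n,pw):
    V=np.array(manip.calibration(n)['view']); return (V@np.append(pw,1))[:3]
def pix(n,pw):
    c=manip.calibration(n); V=np.array(c['view'])
    r,_=cv2.Rodrigues(V[:3,:3]); u,_=cv2.projectPoints(np.array(pw,float).reshape(-1,1,3),r,V[:3,3],np.array(c['intrinsics']),np.array(c['distortion'])); return u.reshape(-1,2)
def cloud(n,d):
    c=manip.calibration(n); V=np.array(c['view'])
    vv,uu=np.mgrid[0:480,0:640]; uv=np.stack([uu.ravel(),vv.ravel()],1).astype(np.float64).reshape(-1,1,2)
    xy=cv2.undistortPoints(uv,np.array(c['intrinsics']),np.array(c['distortion'])).reshape(-1,2)
    z=d.ravel(); P=np.stack([xy[:,0]*z,xy[:,1]*z,z,np.ones_like(z)],1)
    W=(P@np.linalg.inv(V).T)[:,:3]; W[z==0]=np.nan
    return W.reshape(480,640,3)
E
cat > a.py <<'E'
from h import *
np.set_printoptions(precision=1,suppress=True)
for n in ('side','top'):
    p,d=shot(n,n+'0.png'); np.save(n+'0.npy',cloud(n,d))
    for nm in ['dock','block_grip','block_foot','keeper_left_tip','keeper_right_tip','dock_well','cup','kitchen_timer','dropper']:
        for r in manip.tip_of(n,nm)[:3]:
            w=world(n,r['position']); print(n,nm,round(r['score'],2),w,pix(n,w)[0])
s=manip.get_state(); print(s)
E
python3 a.py
```

```text
pics
side dock 0.69 [408.5 337.1  -4.4] [231.4 233.3]
side dock 0.55 [459.  -32.8  -5.2] [319.8 302.4]
side block_grip 0.95 [458.2 -30.7 136.9] [318.5 233.1]
side block_grip 0.6 [602.6 -55.1  77.3] [392.6 251.2]
side block_grip 0.56 [ 467.3 -158.8   74.4] [361.5 298. ]
side block_foot 0.96 [ 458.5 -157.3   -4.6] [354.7 339.2]
side block_foot 0.83 [604.2 -55.2   4.7] [390.9 284. ]
side block_foot 0.8 [455.6 -36.3  27.8] [319.  288.6]
side keeper_left_tip 0.72 [457.1 -15.1  79.7] [314.1 258.5]
side keeper_left_tip 0.69 [465.  -50.8  81.4] [327.4 265.2]
side keeper_right_tip 0.51 [465.1 -47.5  81.5] [326.6 264.3]
side keeper_right_tip 0.25 [454.  -14.3  81.2] [312.4 258. ]
side dock_well 0.74 [457.8 -35.3  20.8] [319.8 291.3]
side cup 0.71 [425.5 162.6  -1.8] [264.  260.7]
side cup 0.69 [460.8 -31.9 135.1] [320.1 233.9]
side kitchen_timer 0.81 [ 423.  -274.5    2.4] [377.1 388.5]
side dropper 0.63 [408.8 335.9  -3.4] [231.6 233.1]
top dock 0.63 [460.5 -37.3  -0.8] [351.5 263.1]
top block_grip 0.94 [460.4 -33.5 137.1] [353.7 261.3]
top block_grip 0.76 [ 462.3 -161.    72.9] [414.  259.5]
[... 292 characters left out ...]
_well 0.73 [459.7 -32.4  26. ] [349.9 263.2]
top cup 0.56 [425.2 162.7   2.6] [259.7 281.9]
top kitchen_timer 0.92 [ 427.8 -274.8   -2.2] [460.2 274.8]
top kitchen_timer 0.55 [457.1 -36.8  28. ] [352.1 264.4]
top dropper 0.58 [408.5 336.1  -2.6] [181.4 291.6]
{'time': 1.0, 'q': array([-1.2,  0.6, -0. ,  1.6,  0. ,  0.9, -0.1]), 'dq': array([-0.,  0.,  0.,  0.,  0., -0.,  0.]), 'effort': array([  0. , -76.5,   1.5, -25.3,  -0.1,   0. ,   0. ]), 'tcp_pos': array([281.5, 668.1, 218.6]), 'orientation': array([[-0.9,  0.4,  0. ],
       [ 0.4,  0.9, -0. ],
       [-0. , -0. , -1. ]]), 'contact_force': array([-0.5, -0.8, -0. ]), 'torque': array([ 0., -0., -0.]), 'gripper_width': 1.003658670691094}
```

View pics/side0.png

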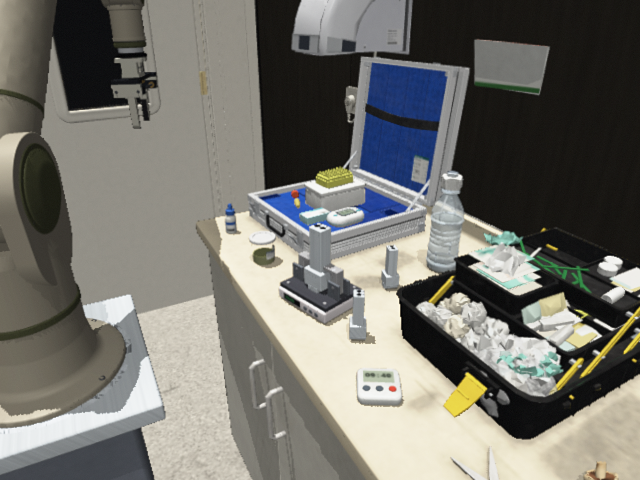

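View pics/top0.png

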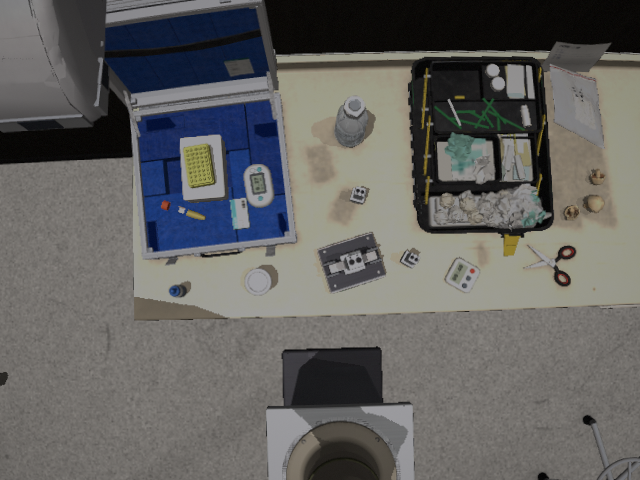

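```bash
python3 - <<'E'
import cv2
a=cv2.imread('pics/side0.png')[190:350,250:420]; b=cv2.imread('pics/top0.png')[180:320,290:430]
cv2.imwrite('pics/c0.png',cv2.hconcat([cv2.resize(a,(400,400),interpolation=2),cv2.resize(b,(400,400),interpolation=2)]))
E
```

```text
(no output)
```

View pics/c0.png

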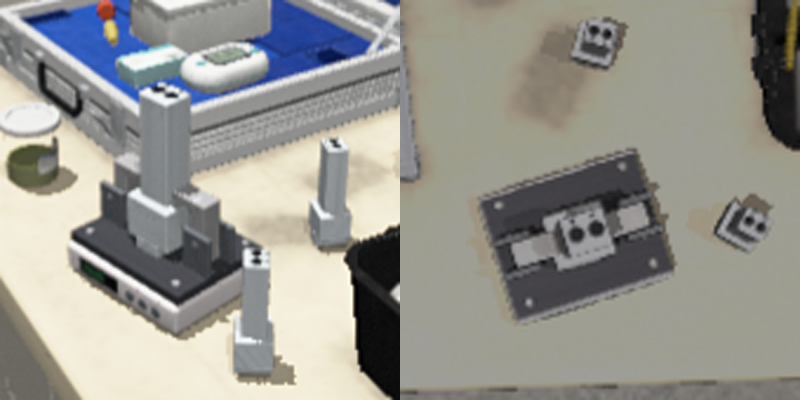

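The candidates for the block are:
- The large one in the dock, at side (318,233) and top (353,261).
- A small look-alike at side (357,300) and top (410,258).
- A small look-alike at side (391,262) and top (358,194).

The crop shows the dock one is the largest and stands between the keepers, so I choose it. Next I measure the yaw and centre.

```bash
cat > m.py <<'E'
from h import *
import sys
np.set_printoptions(precision=2,suppress=True)
W=np.load('top0.npy').reshape(-1,3); S=np.load('side0.npy').reshape(-1,3)
def rect(P,m):
    Q=P[m][:,:2].astype(np.float32); r=cv2.minAreaRect(Q); return len(Q),r
def near(P): return (np.abs(P[:,0]-460)<110)&(np.abs(P[:,1]+34)<110-30)
for n,P in(('top',W),('side',S)):
    b=near(P)
    for lo,hi in((20,45),(27,39),(48,75),(120,165),(140,160)):
        m=b&(P[:,2]>lo)&(P[:,2]<hi); print(n,lo,hi,rect(P,m), np.median(P[m],0))
E
python3 m.py
```

```text
top 20 45 (1919, ((460.64251708984375, -34.22435760498047), (101.03529357910156, 124.22874450683594), 16.6512393951416)) [456.1  -31.35  33.58]
top 27 39 (1672, ((460.6825256347656, -33.84486389160156), (99.14881134033203, 122.36829376220703), 15.480304718017578)) [456.63 -32.82  33.87]
top 48 75 (288, ((460.7069396972656, -33.943878173828125), (39.87522888183594, 118.79552459716797), 15.614446640014648)) [459.92 -30.52  67.26]
top 120 165 (223, ((460.8462219238281, -33.90315246582031), (25.795833587646484, 30.0411376953125), 15.013020515441895)) [460.53 -33.31 150.93]
top 140 160 (218, ((460.8462219238281, -33.90315246582031), (25.795833587646484, 30.0411376953125), 15.013020515441895)) [460.64 -33.37 151.02]
side 20 45 (1601, ((455.0702209472656, -35.28950500488281), (99.17333984375, 125.338623046875), 17.221933364868164)) [432.36 -62.3   33.75]
side 27 39 (1082, ((457.3235168457031, -34.276222229003906), (97.60006713867188, 123.653076171875), 15.605401039123535)) [432.66 -60.67  33.98]
side 48 75 (842, ((452.04583740234375, -36.797813415527344), (32.7547492980957, 124.7380142211914), 22.2153263092041)) [448.07 -53.92  61.94]
side 120 165 (459, ((458.4646301269531, -35.377079010009766), (28.307415008544922, 31.16678237915039), 15.233365058898926)) [451.91 -44.54 139.95]
side 140 160 (228, ((458.6110534667969, -35.31614685058594), (27.97938346862793, 30.94782829284668), 15.97895622253418)) [454.4  -40.99 149.64]
```

The geometry agrees with the sizes given: housing 99x122, neck 25.8x30 and top at 151. The dock is at (460,-34), yaw about 15.4°. Now the approach plan.

```bash
cat > plan.py <<'E'
# usage: plan.py x y z [lean_deg] [n] : remaining move to tool pose; lean + = towards dock +y (left)
from h import *
import sys
from scipy.spatial.transform import Rotation as R
np.set_printoptions(precision=2,suppress=True)
YAW=np.radians(15.4)
def goal(lean=0,flip=0):
    y=np.array([-np.sin(YAW),np.cos(YAW),0]); z=np.array([0,0,-1.]); x=np.cross(y,z)
    dx=np.array([np.cos(YAW),np.sin(YAW),0])
    return R.from_rotvec(-np.radians(lean)*dx).as_matrix()@np.stack([x,y,z],1)
if __name__=='__main__':
    a=[float(v) for v in sys.argv[1:]]; s=manip.get_state()
    p=np.array(s['tcp_pos']); O=np.array(s['orientation']); G=goal(a[3] if len(a)>3 else 0)
    t=np.array(a[:3]); n=int(a[4]) if len(a)>4 else 10
    rv=R.from_matrix(O.T@G).as_rotvec()
    print('t',s['time'],'tcp',p,'q',s['q'],'F',s['contact_force'],'w',s['gripper_width'])
    print('rem',t-p,'rotvec deg',np.degrees(rv))
    for i in range(n):
        Oi=O@R.from_rotvec(rv*i/n).as_matrix()
        print(Oi.T@((t-p)/n),np.degrees(rv)/n)
E
python3 - <<'E'
import numpy as np
W=np.load('top0.npy').reshape(-1,3); W=W[~np.isnan(W).any(1)]
S=np.load('side0.npy').reshape(-1,3);S=S[~np.isnan(S).any(1)]
for P in(W,S):
  for x in range(300,800,50):
    print(x,[int(P[m][:,2].max()) if (m:=(P[:,0]>x)&(P[:,0]<x+50)&(P[:,1]>y)&(P[:,1]<y+100)).any() else None for y in range(-200,600,100)])
E
python3 plan.py 460 -34 215 0 18
```

```text
300 [-2, 3, 3, 1, 0, 2, 1, None]
350 [8, 21, 27, 57, 8, 32, 6, None]
400 [39, 153, 86, 63, 6, 78, 6, None]
450 [90, 157, 87, 70, 73, 71, 67, None]
500 [87, 39, 72, 79, 75, 69, 69, None]
550 [89, 90, 71, 81, 111, 107, 71, None]
600 [97, 89, 71, 82, 140, 113, 71, None]
650 [133, 7, 71, 82, 141, 527, 527, 430]
700 [134, 212, 69, 71, 132, 588, 588, None]
750 [133, 211, 10, 93, 72, 602, 601, None]
300 [1, 1, 2, 2, 1, 1, 0, -871]
350 [2, 32, 35, 60, 3, 58, 2, -869]
400 [84, 152, 85, 61, 4, 73, 2, -878]
450 [87, 152, 85, 68, 69, 69, 65, None]
500 [85, 36, 67, 75, 74, 67, 66, None]
550 [85, 87, 68, 78, 109, 85, 65, None]
600 [93, 87, 67, 79, 137, 106, 65, None]
650 [None, 3, 68, 79, 137, 517, 521, 521]
700 [None, 207, 68, 68, 108, 517, None, None]
750 [None, 207, 62, 92, 67, 518, 123, None]
t 1.0 tcp [281.52 668.09 218.62] q [-1.25  0.6  -0.    1.6   0.    0.94 -0.08] F [-0.52 -0.8  -0.04] w 1.003658670691094
rem [ 178.48 -702.09   -3.62] rotvec deg [ -0.     0.   -38.25]
[-24.28 -32.1    0.2 ] [-0.    0.   -2.12]
[-23.08 -32.97   0.2 ] [-0.    0.   -2.12]
[-21.84 -33.81   0.2 ] [-0.    0.   -2.12]
[-20.57 -34.59   0.2 ] [-0.    0.   -2.12]
[-19.27 -35.33   0.2 ] [-0.    0.   -2.12]
[-17.95 -36.02   0.2 ] [-0.    0.   -2.12]
[-16.6  -36.66   0.2 ] [-0.    0.   -2.12]
[-15.23 -37.25   0.2 ] [-0.    0.   -2.12]
[-13.84 -37.79   0.2 ] [-0.    0.   -2.12]
[-12.43 -38.28   0.2 ] [-0.    0.   -2.12]
[-11.   -38.71   0.2 ] [-0.    0.   -2.12]
[ -9.56 -39.09   0.2 ] [-0.    0.   -2.12]
[ -8.1  -39.42   0.2 ] [-0.    0.   -2.12]
[ -6.63 -39.7    0.2 ] [-0.    0.   -2.12]
[ -5.16 -39.91   0.2 ] [-0.    0.   -2.12]
[ -3.67 -40.08   0.2 ] [-0.    0.   -2.12]
[ -2.19 -40.19   0.2 ] [-0.    0.   -2.12]
[ -0.69 -40.24   0.2 ] [-0.    0.   -2.12]
```

Call:
carry_out --targets "-24 -32 0 0 0 -2.1 1; -23 -33 0 0 0 -2.1 1; -22 -34 0 0 0 -2.1 1; -21 -35 0 0 0 -2.1 1; -19 -35 0 0 0 -2.1 1; -18 -36 0 0 0 -2.1 1; -17 -37 0 0 0 -2.1 1; -15 -37 0 0 0 -2.1 1; -14 -38 0 0 0 -2.1 1; -12 -38 0 0 0 -2.1 1" --force 30

```text
time: 1.83
tcp_pos: [381.1, 274.6, 215.7]
orientation: [[-1.0, 0.002, 0.001], [0.002, 1.0, 0.007], [-0.001, 0.007, -1.0]]
contact_force: [0.7, 0.7, -0.0]
gripper_width: 1.0
```

```bash
python3 plan.py 460 -34 210 0 10
```

```text
t 1.8333 tcp [381.11 274.59 215.67] q [-0.65  0.3  -0.11  2.17  0.05  0.67  0.77] F [ 0.7   0.73 -0.02] w 0.9999682647524533
rem [  78.89 -308.59   -5.67] rotvec deg [  0.4    0.08 -15.49]
[ -7.94 -30.85   0.35] [ 0.04  0.01 -1.55]
[ -7.1  -31.05   0.37] [ 0.04  0.01 -1.55]
[ -6.26 -31.23   0.39] [ 0.04  0.01 -1.55]
[ -5.41 -31.39   0.42] [ 0.04  0.01 -1.55]
[ -4.56 -31.52   0.44] [ 0.04  0.01 -1.55]
[ -3.71 -31.64   0.46] [ 0.04  0.01 -1.55]
[ -2.85 -31.72   0.48] [ 0.04  0.01 -1.55]
[ -1.99 -31.79   0.5 ] [ 0.04  0.01 -1.55]
[ -1.13 -31.83   0.52] [ 0.04  0.01 -1.55]
[ -0.27 -31.85   0.54] [ 0.04  0.01 -1.55]
```

Call:
carry_out --targets "-8 -31 0 0 0 -1.5 1; -7 -31 0 0 0 -1.5 1; -6 -31 0 0 0 -1.5 1; -5 -31 0 0 0 -1.5 1; -5 -31 0 0 0 -1.5 1; -4 -31 0 0 0 -1.5 1; -3 -31 0 0 0 -1.5 1; -2 -31 0 0 0 -1.5 1; -1 -25 0 0 0 -1.5 1; 0 -12 0 0 0 -1.5 1"

```text
time: 2.67
tcp_pos: [456.8, -25.6, 217.0]
orientation: [[-0.964, -0.264, 0.009], [-0.264, 0.965, 0.007], [-0.01, 0.004, -1.0]]
contact_force: [0.7, -0.2, -0.5]
gripper_width: 1.0
```

```bash
python3 plan.py 460 -34 210 0 1; cat > v.py <<'E'
from h import *
import sys
a,_=manip.camera('side'); b,_=manip.camera('top')
A=cv2.resize(a[150:350,220:420],(400,400),interpolation=2);B=cv2.resize(b[180:320,280:420],(400,400),interpolation=2)
cv2.imwrite('pics/'+sys.argv[1],cv2.hconcat([A,B])[:,:,::-1])
E
python3 v.py p1.png
```

```text
t 2.6667 tcp [456.84 -25.59 217.  ] q [ 0.01  0.28 -0.09  2.19  0.03  0.66  1.74] F [ 0.71 -0.19 -0.45] w 0.99969828500613
rem [ 3.16 -8.41 -7.  ] rotvec deg [ 0.26  0.6  -0.1 ]
[-0.76 -8.98  6.96] [ 0.26  0.6  -0.1 ]
```

View pics/p1.png

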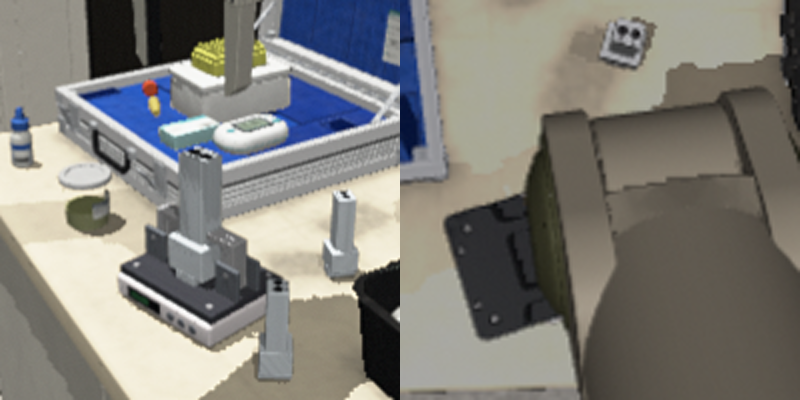

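The gripper is above and left of the neck, and the neck top is at about (200,155) in the left panel. Next I align and descend.

Call:
carry_out --targets "-0.5 -5 3 0.1 0.3 0 1; -0.3 -4 4 0.1 0.2 0 1; 0 0 12 0 0 0 1; 0 0 12 0 0 0 1; 0 0 12 0 0 0 1; 0 0 12 0 0 0 1; 0 0 12 0 0 0 1; 0 0 12 0 0 0 1; 0 0 6 0 0 0 1; 0 0 0 0 0 0 1"

```text
time: 3.6
tcp_pos: [461.3, -24.8, 127.0]
orientation: [[-0.963, -0.27, 0.002], [-0.27, 0.963, 0.003], [-0.002, 0.002, -1.0]]
contact_force: [0.5, 0.3, 0.4]
gripper_width: 1.001
```

```bash
python3 plan.py 460 -34.2 114 0 1; python3 v.py p2.png
```

```text
t 3.6 tcp [461.28 -24.85 126.95] q [-0.01  0.44 -0.07  2.27  0.07  0.43  1.7 ] F [0.49 0.3  0.38] w 1.0006319862282946
rem [ -1.28  -9.35 -12.95] rotvec deg [0.12 0.13 0.28]
[ 3.79 -8.68 12.92] [0.12 0.13 0.28]
```

View pics/p2.png

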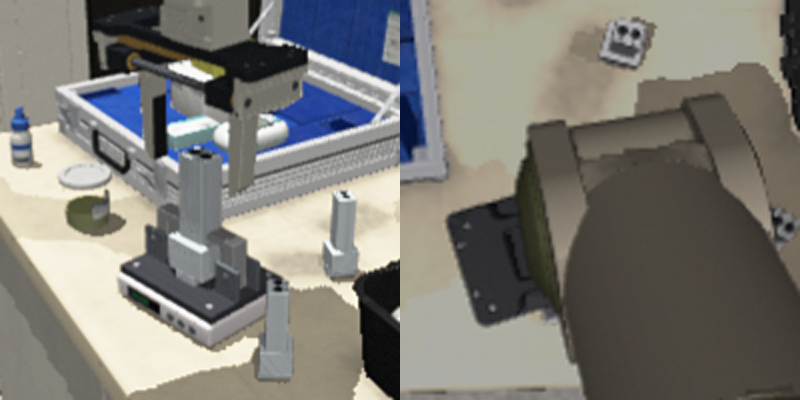

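```bash
python3 - <<'E'
from h import *
s=manip.get_state(); p=s['tcp_pos']; O=np.array(s['orientation'])
f=lambda w:[(round((u-220)*2),round((v-150)*2)) for u,v in pix('side',w)]
print(f([p,p+46*O[:,1],p-46*O[:,1],[460,-34,150],[460,-34,33]]))
p,d=manip.camera('side'); W=cloud('side',d)
for x,y in((155,150),(242,150),(240,180),(200,153),(200,200)): print(x,y,W[150+y//2,220+x//2])
E
```

```text
[(198, 172), (163, 156), (235, 189), (201, 153), (201, 270)]
155 150 [439.87832511  17.68488087 137.0524525 ]
242 150 [470.39404947 -86.06745548 171.43768865]
240 180 [468.77960793 -86.42564222 144.98231529]
200 153 [459.68367402 -33.5444049  151.14159982]
200 200 [449.47811021 -52.56891179 115.92785289]
```

The pixels agree with the state. A side shift still remains (x +3.8, y -8.7, z +13 in the tool frame).

Call:
carry_out --targets "2 -4 4 0 0 0 1; 1 -4 4 0 0 0 1; 1 -4 4 0 0 0.2 1; 0 0 2 0 0 0 1; 0 0 0 0 0 0 1; 0 0 0 0 0 0 1; 0 0 0 0 0 0 1; 0 0 0 0 0 0 1; 0 0 0 0 0 0 1; 0 0 0 0 0 0 1"

```text
time: 4.58
tcp_pos: [462.7, -40.0, 115.2]
orientation: [[-0.964, -0.264, 0.008], [-0.264, 0.964, 0.002], [-0.009, 0.0, -1.0]]
contact_force: [0.2, -0.1, -0.4]
gripper_width: 0.999
```

```bash
python3 plan.py 460 -34.2 114 0 1
```

```text
t 4.5833 tcp [462.68 -39.97 115.23] q [ 0.01  0.46 -0.07  2.28  0.07  0.39  1.72] F [ 0.2  -0.07 -0.35] w 0.9987579050012404
rem [-2.68  5.77 -1.23] rotvec deg [ 0.01  0.5  -0.08]
[1.07 6.27 1.22] [ 0.01  0.5  -0.08]
```

Call:
carry_out --targets "0.5 3 0.6 0 0.3 0 1; 0 2 0.3 0 0.2 0 1; 0 0 0 0 0 0 1; 0 0 0 0 0 0 1; 0 0 0 0 0 0 1; 0 0 0 0 0 0 1; 0 0 0 0 0 0 1; 0 0 0 0 0 0 1; 0 0 0 0 0 0 1; 0 0 0 0 0 0 1"

```text
time: 5.42
tcp_pos: [460.8, -34.2, 114.4]
orientation: [[-0.964, -0.265, -0.001], [-0.265, 0.964, 0.0], [0.001, 0.0, -1.0]]
contact_force: [-0.4, 0.1, 0.1]
gripper_width: 1.002
```

```bash
python3 plan.py 460 -34.2 114 0 1
```

```text
t 5.4167 tcp [460.83 -34.22 114.44] q [-0.    0.46 -0.06  2.28  0.07  0.4   1.71] F [-0.43  0.12  0.13] w 1.0016181632183594
rem [-0.83  0.02 -0.44] rotvec deg [ 0.01 -0.03 -0.02]
[0.8  0.24 0.44] [ 0.01 -0.03 -0.02]
```

Call:
carry_out --targets "0 0 0 0 0 0 0.6; 0 0 0 0 0 0 0.6; 0 0 0 0 0 0 0.45; 0 0 0 0 0 0 0.4; 0 0 0 0 0 0 0.3; 0 0 0 0 0 0 0.2; 0 0 0 0 0 0 0.2; 0 0 0 0 0 0 0.2; 0 0 0 0 0 0 0.2; 0 0 0 0 0 0 0.2" --force 40

```text
time: 6.25
tcp_pos: [460.8, -34.4, 114.4]
orientation: [[-0.964, -0.265, -0.001], [-0.265, 0.964, 0.0], [0.001, 0.0, -1.0]]
contact_force: [-0.6, 0.7, -0.2]
gripper_width: 0.334
```

```bash
python3 plan.py 460 -34.2 114 0 1;python3 v.py p3.png
```

```text
t 6.25 tcp [460.82 -34.36 114.44] q [-0.    0.46 -0.06  2.28  0.07  0.4   1.71] F [-0.58  0.7  -0.16] w 0.3340491786149608
rem [-0.82  0.16 -0.44] rotvec deg [ 0.01 -0.03 -0.04]
[0.75 0.37 0.44] [ 0.01 -0.03 -0.04]
```

View pics/p3.png

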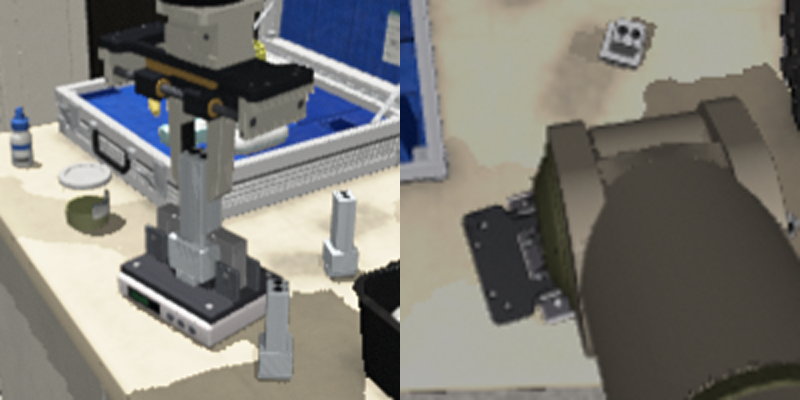

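The neck is gripped at 31 mm between the fingers at (185,140) and (215,160). Now I rock left about the foot's left edge. In the tool frame, each row turns 1.1° with dy about 1.7 and dz about -0.2.

Call:
carry_out --targets "0 1.7 -0.2 1.1 0 0 0.2; 0 1.7 -0.2 1.1 0 0 0.2; 0 1.7 -0.2 1.1 0 0 0.2; 0 1.7 -0.2 1.1 0 0 0.2; 0 1.7 -0.2 1.1 0 0 0.2; 0 1.7 -0.2 1.1 0 0 0.2; 0 1.7 -0.2 1.1 0 0 0.2; 0 0 0 0 0 0 0.2; 0 0 0 0 0 0 0.2; 0 0 0 0 0 0 0.2"

```text
time: 7.18
tcp_pos: [457.9, -24.4, 115.2]
orientation: [[-0.965, -0.26, 0.036], [-0.262, 0.955, -0.135], [0.0, -0.14, -0.99]]
contact_force: [-0.2, -0.8, -0.1]
gripper_width: 0.324
```

```bash
cat > blk.py <<'E'
# block pose relative to dock inferred from the tool; grasp offset from start pose
from plan import *
def rep(D=np.array([460.8,-34.4]),h=89.4):
    s=manip.get_state(); p=np.array(s['tcp_pos']); O=np.array(s['orientation'])
    c,si=np.cos(YAW),np.sin(YAW); Rz=np.array([[c,si,0],[-si,c,0],[0,0,1]])
    foot=p+O[:,2]*h; rel=Rz@(foot-[D[0],D[1],0]); z=Rz@(-O[:,2])
    lean=np.arctan2(z[1],z[2]); u=-O[:,2]
    q=lambda y,zz: rel[1:]+[y*np.cos(lean)+zz*np.sin(lean), -y*np.sin(lean)+zz*np.cos(lean)]
    print('t',round(s['time'],2),'foot rel dock',rel,'lean rad %.3f fore-aft %.3f'%(lean,z[0]),'F',Rz@s['contact_force'],'M',Rz@s['torque'],'w %.3f'%s['gripper_width'])
    print('foot edges L',q(12,0),'R',q(-12,0),'neck@keeper L',q(15,54),'R',q(-15,54), 'shoulder L',q(22,45),'R',q(-22,45))
if __name__=='__main__': rep()
E
python3 blk.py;python3 v.py p4.png
```

```text
t 7.18 foot rel dock [-0.23 -2.07 26.68] lean rad 0.141 fore-aft 0.001 F [-0.36 -0.71 -0.13] M [0.28 0.04 0.01] w 0.324
foot edges L [ 9.81 25.  ] R [-13.95  28.36] neck@keeper L [20.35 78.05] R [-9.36 82.25] shoulder L [26.02 68.15] R [-17.55  74.32]
```

View pics/p4.png

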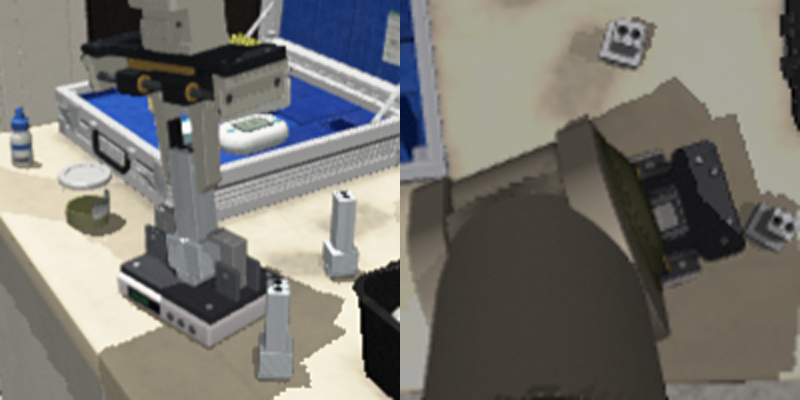

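Lean is 0.14 rad and the left keeper should be about 4 to 5 mm back. I go further, to about 0.19.

Call:
carry_out --targets "0 1.9 -0.2 1.1 0 0 0.2; 0 1.9 -0.2 1.1 0 0 0.2; 0 1.5 -0.2 0.8 0 0 0.2; 0 0 0 0 0 0 0.2; 0 0 0 0 0 0 0.2; 0 0 0 0 0 0 0.2; 0 0 0 0 0 0 0.2; 0 0 0 0 0 0 0.2; 0 0 0 0 0 0 0.2; 0 0 0 0 0 0 0.2"

```text
time: 8.12
tcp_pos: [456.7, -20.4, 115.1]
orientation: [[-0.966, -0.252, 0.05], [-0.257, 0.949, -0.181], [-0.002, -0.187, -0.982]]
contact_force: [-0.8, 0.7, 0.0]
gripper_width: 0.321
```

```bash
python3 blk.py; python3 - <<'E'
from h import *
from plan import YAW
np.set_printoptions(precision=1,suppress=True)
c,s=np.cos(YAW),np.sin(YAW)
for n in('side','top'):
    manip.camera(n)
    for nm in('keeper_left_tip','keeper_right_tip','block_foot','block_grip'):
        for r in manip.tip_of(n,nm)[:2]:
            w=world(n,r['position'])-[460.5,-34.2,0]; print(n,nm,round(r['score'],2),np.array([[c,s,0],[-s,c,0],[0,0,1]])@w)
E
```

```text
t 8.12 foot rel dock [-0.21 -2.2  27.26] lean rad 0.188 fore-aft -0.000 F [-0.55  0.83  0.04] M [0.7  0.06 0.07] w 0.321
foot edges L [ 9.59 25.01] R [-13.98  29.51] neck@keeper L [22.66 77.5 ] R [-6.81 83.12] shoulder L [27.85 67.34] R [-15.38  75.59]
side keeper_left_tip 0.51 [ 2.5 25.1 78.7]
side keeper_right_tip 0.85 [ -0.5 -15.8  81.2]
side block_foot 0.76 [-7.8 -3.4 33.1]
side block_foot 0.69 [131.9 -58.8   2.9]
side block_grip 0.79 [ -28.9 -122.2   73.4]
side block_grip 0.74 [131.8 -55.8  78.1]
top keeper_right_tip 0.57 [  2.5 -16.9  74.3]
top block_foot 0.64 [133.5 -57.9   7.3]
top block_foot 0.61 [ -32.8 -118.1   -1.8]
top block_grip 0.63 [134.6 -59.   71.8]
top block_grip 0.55 [ -33.6 -119.4   75.9]
```

Call:
carry_out --targets "0 1.8 -0.2 1 0 0 0.2; 0 0.8 0 0.3 0 0 0.2; 0 0 0 0 0 0 0.2; 0 0 0 0 0 0 0.2; 0 0 0 0 0 0 0.2; 0 0 0 0 0 0 0.2; 0 0 0 0 0 0 0.2; 0 0 0 0 0 0 0.2; 0 0 0 0 0 0 0.2; 0 0 0 0 0 0 0.2"

```text
time: 9.45
tcp_pos: [456.3, -18.7, 115.0]
orientation: [[-0.967, -0.25, 0.056], [-0.256, 0.945, -0.202], [-0.002, -0.21, -0.978]]
contact_force: [-0.2, -1.0, 1.0]
gripper_width: 0.32
```

```bash
python3 blk.py; python3 v.py p5.png; python3 - <<'E'
from h import *
a,_=manip.camera('side'); a=cv2.resize(a[230:310,270:370],(800,640)[:2],interpolation=2)[:600]; cv2.imwrite('pics/p5b.png',a[:,:,::-1])
E
```

```text
t 9.45 foot rel dock [-0.2  -2.4  27.57] lean rad 0.212 fore-aft 0.000 F [-0.44 -0.96  1.03] M [0.85 0.1  0.09] w 0.320
foot edges L [ 9.33 25.05] R [-14.14  30.09] neck@keeper L [23.6  77.22] R [-5.73 83.52] shoulder L [28.56 66.95] R [-14.46  76.19]
```

View pics/p5b.png

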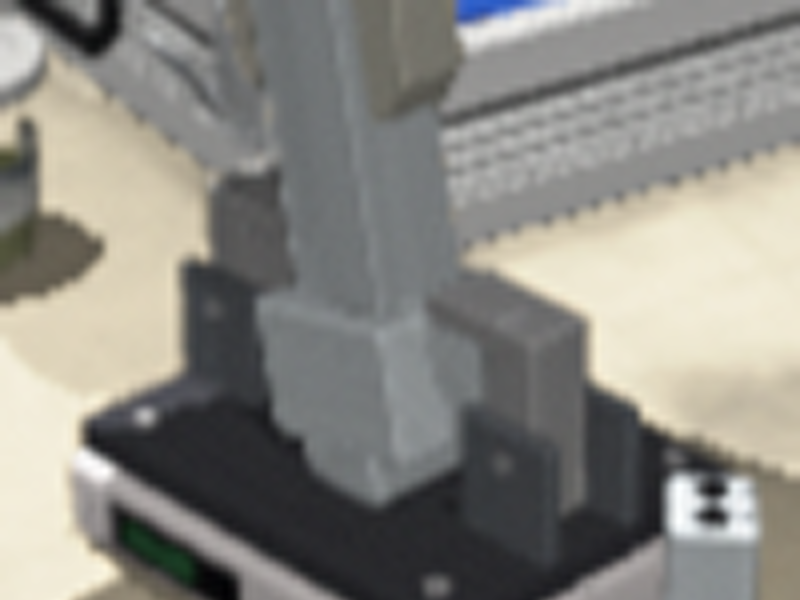

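Left keeper (crop (245,220)) is pushed out, and the neck edge works out to about 8 mm past its start. Now I rock back upright and then right.

Call:
carry_out --targets "0 -1.9 0.2 -1.2 0 0 0.2; 0 -1.9 0.2 -1.2 0 0 0.2; 0 -1.9 0.2 -1.2 0 0 0.2; 0 -1.9 0.2 -1.2 0 0 0.2; 0 -1.9 0.2 -1.2 0 0 0.2; 0 -1.9 0.2 -1.2 0 0 0.2; 0 -1.9 0.2 -1.2 0 0 0.2; 0 -1.9 0.2 -1.2 0 0 0.2; 0 -0.9 0.1 -0.6 0 0 0.2; 0 0 0 0 0 0 0.2"

```text
time: 10.43
tcp_pos: [460.3, -34.0, 114.6]
orientation: [[-0.966, -0.257, 0.007], [-0.257, 0.966, -0.025], [-0.0, -0.025, -1.0]]
contact_force: [-1.2, 2.1, 2.3]
gripper_width: 0.322
```

```bash
python3 blk.py
```

```text
t 10.43 foot rel dock [-0.38 -1.77 25.22] lean rad 0.025 fore-aft -0.000 F [-0.56  2.37  2.28] M [ 0.95 -0.06  0.12] w 0.322
foot edges L [10.23 24.91] R [-13.76  25.52] neck@keeper L [14.6  78.82] R [-15.39  79.58] shoulder L [21.37 69.64] R [-22.61  70.76]
```

Call:
carry_out --targets "0 -1.7 0 -1.1 0 0 0.2; 0 -1.7 -0.2 -1.1 0 0 0.2; 0 -1.7 -0.2 -1.1 0 0 0.2; 0 -1.7 -0.2 -1.1 0 0 0.2; 0 -1.7 -0.2 -1.1 0 0 0.2; 0 -1.7 -0.2 -1.1 0 0 0.2; 0 -1.7 -0.2 -1.1 0 0 0.2; 0 -1.7 -0.2 -1.1 0 0 0.2; 0 -1.7 -0.2 -1.1 0 0 0.2; 0 0 0 0 0 0 0.2"

```text
time: 11.27
tcp_pos: [463.2, -44.9, 115.1]
orientation: [[-0.964, -0.262, -0.042], [-0.266, 0.953, 0.145], [0.002, 0.151, -0.989]]
contact_force: [-0.5, 1.0, 2.7]
gripper_width: 0.322
```

```bash
python3 blk.py
```

```text
t 11.27 foot rel dock [-0.67  2.69 26.7 ] lean rad -0.151 fore-aft 0.002 F [-0.19  1.11  2.66] M [0.05 0.04 0.04] w 0.322
foot edges L [14.55 28.51] R [-9.18 24.89] neck@keeper L [ 9.37 82.34] R [-20.29  77.82] shoulder L [17.65 74.5 ] R [-25.85  67.86]
```

Call:
carry_out --targets "0 -1.9 -0.2 -1.1 0 0 0.2; 0 -1.9 -0.2 -1.1 0 0 0.2; 0 -1.9 -0.2 -1.1 0 0 0.2; 0 -1 0 -0.4 0 0 0.2; 0 0 0 0 0 0 0.2; 0 0 0 0 0 0 0.2; 0 0 0 0 0 0 0.2; 0 0 0 0 0 0 0.2; 0 0 0 0 0 0 0.2; 0 0 0 0 0 0 0.2"

```text
time: 12.1
tcp_pos: [464.7, -49.6, 114.9]
orientation: [[-0.963, -0.264, -0.06], [-0.27, 0.942, 0.199], [0.004, 0.208, -0.978]]
contact_force: [-1.4, 0.4, 2.6]
gripper_width: 0.321
```

```bash
python3 blk.py;  python3 - <<'E'
from h import *
from plan import YAW
np.set_printoptions(precision=1,suppress=True)
c,s=np.cos(YAW),np.sin(YAW)
a,_=manip.camera('side'); a=cv2.resize(a[230:310,270:370],(800,640)[:2],interpolation=2)[:600]; cv2.imwrite('pics/p6b.png',a[:,:,::-1])
for n in('side',):
    for nm in('keeper_left_tip','keeper_right_tip'):
        for r in manip.tip_of(n,nm)[:2]:
            w=world(n,r['position'])-[460.5,-34.2,0]; print(n,nm,round(r['score'],2),np.array([[c,s,0],[-s,c,0],[0,0,1]])@w)
E
```

```text
t 12.1 foot rel dock [-0.66  2.95 27.41] lean rad -0.210 fore-aft 0.005 F [-1.25  0.72  2.59] M [-0.21  0.07  0.01] w 0.321
foot edges L [14.69 29.91] R [-8.79 24.92] neck@keeper L [ 6.38 83.35] R [-22.96  77.11] shoulder L [15.1  76.01] R [-27.93  66.85]
side keeper_left_tip 0.66 [ 50.1 372.   -2.9]
side keeper_left_tip 0.57 [-0.4 23.  85. ]
side keeper_right_tip 0.77 [  0.3 -23.2  80.5]
```

View pics/p6b.png

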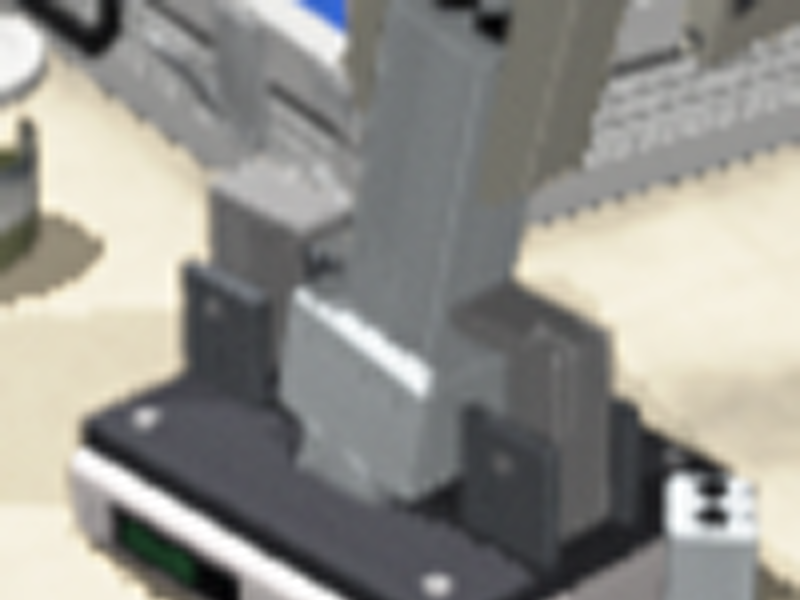

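Networks put both tips near ±23, so about 7 mm back each. I give the right side one small extra push to be sure.

Call:
carry_out --targets "0 -1.5 0 -0.7 0 0 0.2; 0 -0.7 0 -0.2 0 0 0.2; 0 0 0 0 0 0 0.2; 0 0 0 0 0 0 0.2; 0 0 0 0 0 0 0.2; 0 0 0 0 0 0 0.2; 0 0 0 0 0 0 0.2; 0 0 0 0 0 0 0.2; 0 0 0 0 0 0 0.2; 0 0 0 0 0 0 0.2"

```text
time: 13.08
tcp_pos: [465.1, -50.7, 114.7]
orientation: [[-0.962, -0.265, -0.065], [-0.272, 0.937, 0.218], [0.004, 0.228, -0.974]]
contact_force: [-1.6, 1.6, 2.9]
gripper_width: 0.32
```

```bash
python3 blk.py
```

```text
t 13.08 foot rel dock [-0.68  3.52 27.68] lean rad -0.230 fore-aft 0.005 F [-1.09  2.    2.87] M [-0.76  0.11 -0.01] w 0.320
foot edges L [15.21 30.42] R [-8.16 24.95] neck@keeper L [ 5.83 83.68] R [-23.38  76.85] shoulder L [14.7  76.51] R [-28.15  66.49]
```

Call:
carry_out --targets "0 1.8 0.2 1.2 0 0 0.2; 0 1.8 0.2 1.2 0 0 0.2; 0 1.8 0.2 1.2 0 0 0.2; 0 1.8 0.2 1.2 0 0 0.2; 0 1.7 0.2 1.2 0 0 0.2; 0 1.7 0.2 1.2 0 0 0.2; 0 1.6 0.2 1.2 0 0 0.2; 0 1.5 0.2 1.2 0 0 0.2; 0 1.2 0.2 1.2 0 0 0.2; 0 0.5 0 0.6 0 0 0.2"

```text
time: 13.92
tcp_pos: [460.7, -34.5, 114.7]
orientation: [[-0.964, -0.267, -0.012], [-0.267, 0.963, 0.025], [0.005, 0.027, -1.0]]
contact_force: [0.6, 1.9, -0.4]
gripper_width: 0.32
```

```bash
python3 blk.py; python3 plan.py 460.7 -34.1 114.6 0 1
```

```text
t 13.92 foot rel dock [-0.63  2.34 25.32] lean rad -0.027 fore-aft 0.005 F [ 1.13  1.7  -0.43] M [ 0.52 -0.04  0.03] w 0.320
foot edges L [14.34 25.64] R [-9.65 24.99] neck@keeper L [15.88 79.7 ] R [-14.11  78.89] shoulder L [23.12 70.89] R [-20.86  69.71]
t 13.9167 tcp [460.66 -34.51 114.68] q [ 0.05  0.47 -0.1   2.27  0.05  0.42  1.74] F [ 0.64  1.94 -0.43] w 0.3197222035316909
rem [ 0.04  0.41 -0.08] rotvec deg [ 1.54 -0.3   0.08]
[-0.15  0.38  0.09] [ 1.54 -0.3   0.08]
```

Call:
carry_out --targets "0 0.2 0 0.9 -0.2 0 0.2; 0 0 0 0.3 0 0 0.2; 0 0 0 0 0 0 0.2; 0 0 0 0 0 0 0.2; 0 0 0 0 0 0 0.2; 0 0 0 0 0 0 0.2; 0 0 0 0 0 0 0.2; 0 0 0 0 0 0 0.2; 0 0 0 0 0 0 0.2; 0 0 0 0 0 0 0.2"

```text
time: 14.75
tcp_pos: [460.5, -33.8, 114.5]
orientation: [[-0.964, -0.266, -0.005], [-0.266, 0.964, 0.007], [0.003, 0.008, -1.0]]
contact_force: [-0.4, 2.7, 3.0]
gripper_width: 0.319
```

```bash
python3 blk.py; python3 plan.py 460.7 -34.1 114.6 0 1; python3 v.py p7.png;  python3 - <<'E'
from h import *
from plan import YAW
np.set_printoptions(precision=1,suppress=True)
c,s=np.cos(YAW),np.sin(YAW)
a,_=manip.camera('side'); a=cv2.resize(a[230:310,270:370],(800,640)[:2],interpolation=2)[:600]; cv2.imwrite('pics/p7b.png',a[:,:,::-1])
for n in('side',):
    for nm in('keeper_left_tip','keeper_right_tip'):
        for r in manip.tip_of(n,nm)[:2]:
            w=world(n,r['position'])-[460.5,-34.2,0]; print(n,nm,round(r['score'],2),np.array([[c,s,0],[-s,c,0],[0,0,1]])@w)
E
```

```text
t 14.75 foot rel dock [-0.43  1.33 25.08] lean rad -0.008 fore-aft 0.003 F [0.37 2.65 2.97] M [0.96 0.05 0.03] w 0.319
foot edges L [13.33 25.17] R [-10.67  24.99] neck@keeper L [15.92 79.19] R [-14.08  78.96] shoulder L [22.99 70.24] R [-21.01  69.91]
t 14.75 tcp [460.47 -33.82 114.47] q [ 0.01  0.46 -0.08  2.28  0.07  0.41  1.72] F [-0.35  2.66  2.97] w 0.31922830844556477
rem [ 0.23 -0.28  0.13] rotvec deg [ 0.43 -0.17  0.05]
[-0.15 -0.33 -0.13] [ 0.43 -0.17  0.05]
side keeper_left_tip 0.47 [-2.2 27.3 81.3]
```

View pics/p7b.png

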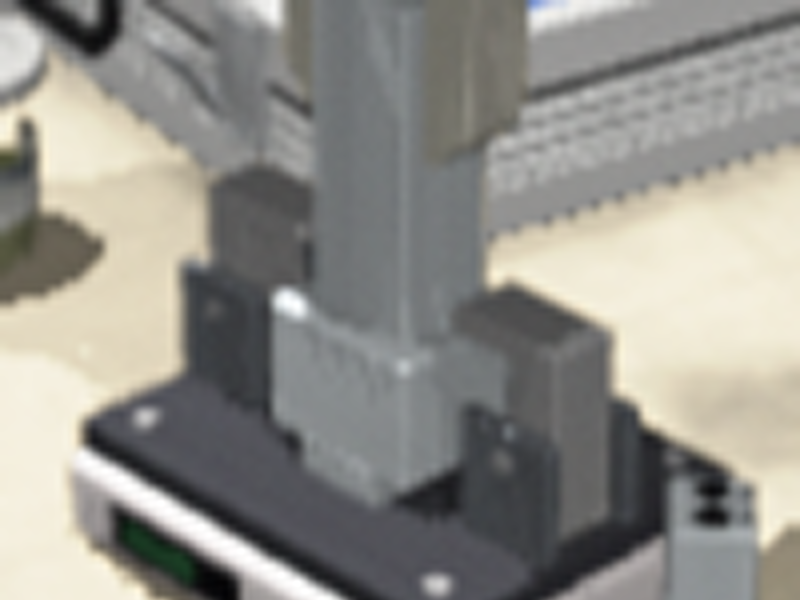

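The block is upright, and both keepers stand clear of the neck at crop (260,210) and (530,320). Centre slightly and begin lifting gently.

Call:
carry_out --targets "0 -0.4 -0.5 0.4 -0.1 0 0.2; 0 0 -1 0 0 0 0.2; 0 0 -1 0 0 0 0.2; 0 0 -1 0 0 0 0.2; 0 0 0 0 0 0 0.2; 0 0 0 0 0 0 0.2; 0 0 0 0 0 0 0.2; 0 0 0 0 0 0 0.2; 0 0 0 0 0 0 0.2; 0 0 0 0 0 0 0.2"

```text
time: 15.83
tcp_pos: [460.0, -36.0, 117.2]
orientation: [[-0.964, -0.265, -0.003], [-0.265, 0.964, -0.002], [0.003, -0.002, -1.0]]
contact_force: [1.0, -0.2, -3.1]
gripper_width: 0.318
```

```bash
python3 blk.py; python3 plan.py 460.7 -34.1 118 0 1
```

```text
t 15.83 foot rel dock [-1.54 -1.47 27.83] lean rad 0.002 fore-aft 0.003 F [ 0.96 -0.43 -3.11] M [ 0.1  -0.05  0.  ] w 0.318
foot edges L [10.53 27.81] R [-13.47  27.84] neck@keeper L [13.62 81.8 ] R [-16.38  81.85] shoulder L [20.6  72.79] R [-23.4   72.86]
t 15.8333 tcp [459.95 -36.01 117.22] q [ 0.    0.46 -0.07  2.28  0.08  0.41  1.71] F [ 1.04 -0.16 -3.11] w 0.3184582843273665
rem [0.75 1.91 0.78] rotvec deg [-0.09 -0.19 -0.03]
[-1.22  1.64 -0.78] [-0.09 -0.19 -0.03]
```

The wrist now carries about 3 N, so the block is free of the floor. Centre it in y.

Call:
carry_out --targets "-0.6 0.9 0 0 -0.1 0 0.2; -0.4 0.5 0 0 0 0 0.2; 0 0 0 0 0 0 0.2; 0 0 0 0 0 0 0.2; 0 0 0 0 0 0 0.2; 0 0 0 0 0 0 0.2; 0 0 0 0 0 0 0.2; 0 0 0 0 0 0 0.2; 0 0 0 0 0 0 0.2; 0 0 0 0 0 0 0.2"

```text
time: 16.67
tcp_pos: [460.6, -34.4, 117.2]
orientation: [[-0.964, -0.265, -0.001], [-0.265, 0.964, -0.002], [0.002, -0.002, -1.0]]
contact_force: [0.2, 0.5, -3.1]
gripper_width: 0.321
```

```bash
python3 blk.py
```

```text
t 16.67 foot rel dock [-0.33 -0.12 27.77] lean rad 0.002 fore-aft 0.002 F [ 0.31  0.44 -3.1 ] M [ 0.07 -0.03  0.01] w 0.321
foot edges L [11.88 27.75] R [-12.12  27.79] neck@keeper L [14.98 81.74] R [-15.02  81.79] shoulder L [21.96 72.73] R [-22.04  72.8 ]
```

Call:
carry_out --targets "0 0.2 -2 0 0 0 0.2; 0 0 -2 0 0 0 0.2; 0 0 -2 0 0 0 0.2; 0 0 -2 0 0 0 0.2; 0 0 0 0 0 0 0.2; 0 0 0 0 0 0 0.2; 0 0 0 0 0 0 0.2; 0 0 0 0 0 0 0.2; 0 0 0 0 0 0 0.2; 0 0 0 0 0 0 0.2"

```text
time: 17.5
tcp_pos: [460.6, -34.3, 126.3]
orientation: [[-0.964, -0.265, -0.001], [-0.265, 0.964, -0.002], [0.001, -0.002, -1.0]]
contact_force: [0.3, 0.3, -3.0]
gripper_width: 0.322
```

```bash
python3 blk.py
```

```text
t 17.5 foot rel dock [-0.3   0.02 36.88] lean rad 0.002 fore-aft 0.001 F [ 0.33  0.2  -3.03] M [0.07 0.06 0.01] w 0.322
foot edges L [12.02 36.85] R [-11.98  36.9 ] neck@keeper L [15.12 90.85] R [-14.88  90.9 ] shoulder L [22.11 81.83] R [-21.89  81.92]
```

The shoulders pass between the keepers with the weight unchanged at 3 N. Continue up to foot z of about 105.

Call:
carry_out --targets "0 0 -5 0 0 0 0.2; 0 0 -6 0 0 0 0.2; 0 0 -6 0 0 0 0.2; 0 0 -6 0 0 0 0.2; 0 0 -6 0 0 0 0.2; 0 0 -6 0 0 0 0.2; 0 0 -4 0 0 0 0.2; 0 0 0 0 0 0 0.2; 0 0 0 0 0 0 0.2; 0 0 0 0 0 0 0.2"

```text
time: 18.33
tcp_pos: [460.7, -34.2, 170.6]
orientation: [[-0.964, -0.265, 0.001], [-0.265, 0.964, -0.002], [-0.0, -0.002, -1.0]]
contact_force: [0.1, -0.1, -3.3]
gripper_width: 0.316
```

```bash
python3 blk.py
```

```text
t 18.33 foot rel dock [-0.    0.02 81.24] lean rad 0.002 fore-aft -0.000 F [ 0.12 -0.13 -3.32] M [ 0.01 -0.06 -0.03] w 0.316
foot edges L [12.02 81.21] R [-11.98  81.26] neck@keeper L [ 15.15 135.2 ] R [-14.85 135.27] shoulder L [ 22.12 126.19] R [-21.88 126.29]
```

Call:
carry_out --targets "0 0 -5 0 0 0 0.2; 0 0 -6 0 0 0 0.2; 0 0 -6 0 0 0 0.2; 0 0 -4 0 0 0 0.2; 0 0 0 0 0 0 0.2; 0 0 0 0 0 0 0.2; 0 0 0 0 0 0 0.2; 0 0 0 0 0 0 0.2; 0 0 0 0 0 0 0.2; 0 0 0 0 0 0 0.2"

```text
time: 19.17
tcp_pos: [460.1, -34.1, 193.1]
orientation: [[-0.964, -0.265, -0.001], [-0.265, 0.964, -0.002], [0.001, -0.002, -1.0]]
contact_force: [0.8, -0.1, -3.3]
gripper_width: 0.321
```

```bash
python3 blk.py; python3 v.py p8.png; python3 - <<'E'
from h import *
from plan import YAW
np.set_printoptions(precision=1,suppress=True)
c,s=np.cos(YAW),np.sin(YAW)
for n in('side','top'):
    manip.camera(n)
    for nm in('keeper_left_tip','keeper_right_tip','block_foot','block_grip'):
        for r in manip.tip_of(n,nm)[:2]:
            w=world(n,r['position'])-[460.5,-34.2,0]; print(n,nm,round(r['score'],2),np.array([[c,s,0],[-s,c,0],[0,0,1]])@w)
a,_=manip.camera('side'); a=cv2.resize(a[210:310,260:385],(750,600),interpolation=2); cv2.imwrite('pics/p8b.png',a[:,:,::-1])
print(manip.get_state()['time'],manip.get_state()['dq'])
E
```

```text
t 19.17 foot rel dock [ -0.76   0.28 103.73] lean rad 0.002 fore-aft 0.001 F [ 0.77 -0.29 -3.25] M [ 0.06 -0.01 -0.02] w 0.321
foot edges L [ 12.28 103.71] R [-11.72 103.75] neck@keeper L [ 15.38 157.71] R [-14.62 157.76] shoulder L [ 22.37 148.69] R [-21.63 148.77]
side keeper_left_tip 0.55 [-3.8 28.6 82.7]
side keeper_right_tip 0.88 [  1.5 -23.   79.1]
side block_foot 0.95 [ -6.3  -3.  107.5]
side block_foot 0.8 [ -29.7 -120.3   -5.6]
side block_grip 0.67 [ -29.4 -123.4   72.6]
side block_grip 0.65 [131.8 -53.5  77.1]
top keeper_left_tip 0.5 [-3.2 21.6 85. ]
top block_foot 0.68 [ 18.4 199.6  -1.2]
top block_foot 0.46 [130.2 -56.8   1.9]
top block_grip 0.78 [133.3 -59.   72. ]
19.8167 [-0. -0. -0.  0. -0. -0.  0.]
```

View pics/p8b.png

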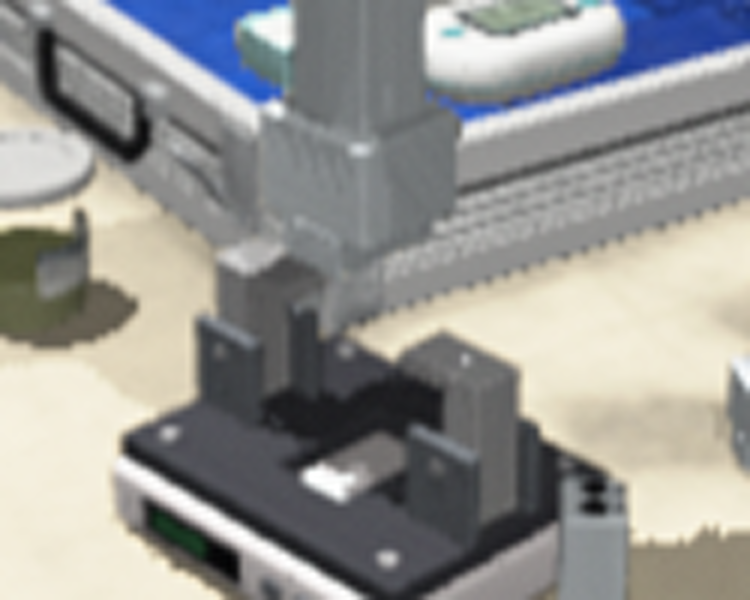

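View pics/p8.png

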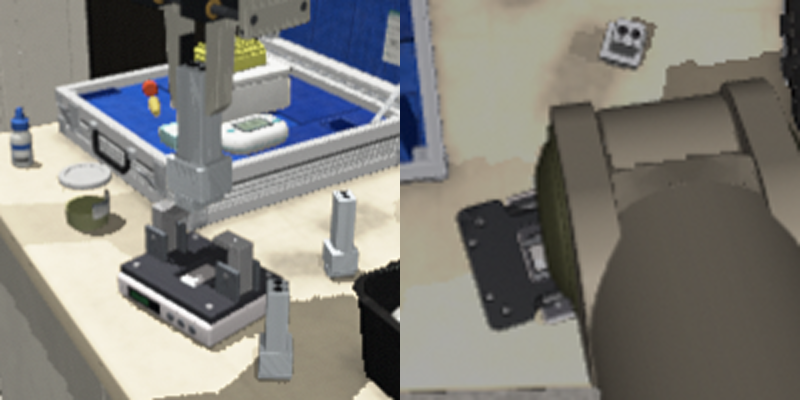

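The block is lifted upright with its foot at crop (345,310), clear above the base. The keepers at (265,290) and (460,380) stand apart and the well is empty. It is at rest, so I hand in.

```bash
python3 -c "
from rig import manip
print(manip.job_done())"; python3 blk.py
```

```text
the job is handed in; nothing more can be done
None
the job is handed in; nothing more can be done
```

I gripped the large block by its neck and rocked it about 0.21 rad to the left. I then rocked it about 0.23 rad to the right, centred it upright, lifted it straight out and handed the job in. No verdict was reported.

**Last checks:**
- **Pose:** the tool pose puts the foot about 104 mm above the base's underside, less than 1 mm off its middle, with a lean of 0.002 rad. The side camera put the foot at about 107 mm and roughly 7 mm off, which is a bit over its usual error but still within the limits.
- **Hold:** the block's weight on the wrist was a steady 3.2 N or so, the grip was set to 40 N, and the arm was at rest.
- **Keepers:** I estimate about 8 mm of push-back each from the neck's position. The networks gave about 7 mm for the right keeper, and scattered between 5.6 and 12.6 mm at low scores for the left. I could not read the keeper joints directly, but the shoulders passed between them with no change in force.
- **Bystanders:** the arm's path stayed clear of the cup, timer and dropper. In the last side picture the cup and dropper stood where they were; the timer was outside that crop, so I did not check it again.

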